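Zero the oil tester and hold the reference cell in its light path

TASK

Make a reference check on the bench oil tester. First, with its light path still empty and the cells still in their stand, turn the tester's knob until its pointer stands on the red zero mark, and let go of it. Then take the green glass cell out of the stand with the fingers on its two white frosted faces only, never on the clear windows, and finish holding it upright and still in the light path, at lens height and centred on the line between the two lenses, so that the light goes squarely in at one clear window and out at the other; the program ends with the cell still held in the gripper, touching neither tester nor stand, and with the amber cell and the other things near by left where they were.

Things in the scene. Friction and masses are not known exactly. Their poses are not given: they have to be found in the camera images.
- oil_tester: fixed bench tester, grey base plate 100 (x) x 250 (y) x 12 mm; origin: centre of its underside, z up; placed and turned anew each time. On its y axis stand a blue lamp head (y = +93 mm) and a black sensor head (y = -93 mm), each 52 x 50 mm, top at z = 94 mm, with round lenses facing each other across a free gap of y = -56 to +56 mm
- light_path (a point): middle of the light path: the straight line between the lens centres, along the tester's y axis at its x = 0, 65 mm above the worktop. Axes as the tester's
- zero_knob (a joint): angle of the black pointer knob on the white dial, rad, vertical axis, positive anticlockwise from above. 0: white pointer on the red zero mark (tester +x, the side towards the light path). Starts at 0.5 to 1.2; stops at -1.5 and +1.5; friction 0.04 N m, no spring, stays where left
- knob_grip (a point): on the knob's axis (tester x = -98, y = 0 mm), 54 mm above the worktop; turns with the knob. Its grip bar lies along the point's x (pointer at +x): 46 long, 11 wide, 43.5 to 64 mm above the worktop, over a round flange 50 mm across (top at 44 mm). The grey pod under it covers tester x = -146 to -44, y = -56 to +56, top at 34 mm
- cell_stand: grey stand fixed to the worktop, 140 (x) x 56 (y) x 20 mm, origin at the centre of its underside, turned anew each time. Pockets at local x = -35 and +35 mm, 33 x 23 mm, 10 mm deep (floor 10 mm above the worktop), each hold one upright cell; which cell is in which changes
- green_cell: loose sealed glass cell (cuvette), green, 30 (x) x 20 (y) x 55 mm, about 76 g, white stopper 13 mm across, 6 mm high on top. Origin: centre of its underside (10 mm above the worktop in the stand), z up, axes as the stand's. Clear windows: faces at local x = +-15 mm (light goes along x). White frosted faces, the only ones to touch: local y = +-10 mm
- green_cell_centre (a point): centre of the green cell, 27.5 mm above its underside; axes as the cell's
- green_cell_windows: the green glass middle of the green cell with its two clear window faces, at local x = +15 and -15 mm, each 15.5 mm wide and 48 mm tall. Same origin and axes as green_cell
- green_cell_frost_a: white frosted plate of the green cell at local y = +10 mm, 28.5 mm long (x), from 4 to 52 mm above the cell's underside. Same origin and axes as green_cell
- green_cell_frost_b: white frosted plate of the green cell at local y = -10 mm, else as frost_a
- amber_cell: the same kind of cell with amber glass, in the other pocket; to be left in place
- oil_can: loose red oil bottle, 50 mm across, 120 mm tall, standing behind the cell stand; origin at the centre of its underside; bystander
- pin_tin: loose flat metal tin, 57 x 77 x 20 mm, right of the stand; origin at the centre of its underside; bystander
- padlock: loose brass padlock lying flat, 73 x 44 x 16 mm, left of the tester; origin at the centre of its underside; bystander
There are look-alikes about, which are no part of the job. There is more than one size of the green_cell; the job needs the middle-sized.

How it is judged:
By the outcome, as a careful person would: the job done as asked, in the order asked, and still so for the second after the job is handed in, while the arm keeps its last pose, push and grip.
It also fails if it takes over 48 s, if anything falls off the work surface, if the arm or the gripper's body presses on something with over 40 N, if the wrist force passes 120 N, or if a joint passes its speed limit or range.

ROBOT

A 6-joint arm with a two-finger parallel gripper is mounted at the origin on a cart in front of the work surface, level with it; the furniture and walls round the work are solid. World frame = base frame: x ahead of the robot, y to its left, z up, the work surface at z = 0. Lengths are in m, angles in rad, forces in N, time in s.
With the tool pointing down it reaches from about 0.3 to 0.875 m from the base axis. Payload 4.2 kg.
Tool frame: the origin (TCP) lies between the finger pads; the fingertips stand 17 mm ahead of it and the grasp point (between the pads) lies 2 mm behind it; z points along the fingers, y is the line along which they close (so a half turn about z gives the same grasp; the last joint's range is limited). The gripper opens to 85 mm and grips with 20 to 120 N. Pads are 22 mm wide; open, the fingers measure 114 mm over their backs; the gripper's body (76 mm by 85 mm) begins 54 mm behind the grasp point. The pads swing forward as they close: fully open they stand 13 mm farther back than shut.
Start: joints at [-1.199, 0.32, 1.565, -0, 1.257, -0.02], TCP at [0.22, -0.531, 0.227] pointing down, gripper open.
Joint ranges: [-3.11, 3.11], [-0.84, 2.01], [0.21, 2.61], [-1.34, 4.49], [0.05, 2.63], [-2.56, 2.56]. Speed limits (rad/s): [2.57, 2.57, 3.14, 3.14, 3.14, 3.14].

INTERFACE

Orientations are given as a rotation vector (axis times angle).
In Python, from plant import telemetry, cams, sign_off gives the robot as it stands.
- The arm moves only by the shell command python3 -m crank 'ROWS' [FORCE]. ROWS is rows parted by semicolons, their numbers by spaces, 1 to 20 of them, each of 7 numbers: a rotation vector rx, ry, rz in rad, then dx, dy, dz in m, then the finger opening in m; each row is the pose to reach, as a shift and turn from the pose commanded when the command began, along the tool's axes at that moment; what a row does not reach only later rows make up. A row lasts 1/10 s, in which the tool goes at most 0.05 m and 0.15 rad, less where a joint would pass 70% of its speed; a pose out of reach is approached as far as the arm can. The fingers move at their own pace and stop on an object; FORCE is the grip in N (left out, the last holds). Time passes only in rows, so rows that do not move let the fingers close. It prints the time, the measured TCP pose, the force, the opening and the grip force at its end.
- telemetry.get_obs(): the state, without advancing time (a new reading comes with each control period).
- cams.camera(name): name is "scene" or "top" or "wrist"; returns the picture (384x512x3 uint8, red, green, blue); there is no depth.
- cams.camera_params(name): a dict with "mtx" (3x3 intrinsics, pixels), "R" (3x3) and "t" (3): a world point X has camera coordinates R X + t. Camera axes: x right, y down, z forward; pixel columns grow to the right and rows downward; lengths in m; the calibration is good to about 2 mm. A picture is of the moment at which its call begins: read the wrist's pose just before it. camera_params takes no time and is no camera call; for the wrist camera it gives the pose at the moment of the call.
- sign_off(): hands the job in; it is judged then, once.
Trained networks look in the newest picture that a camera, given by its name, has taken for a name from the list of things; names that differ only in an ending like _2 or _b are one class to them, and where a whole thing is asked for, a point or a joint stands for the part that bears it (a point fixed in the world has none). Each returns a list of dicts, best first, with "conf" (0 to 1); they miss things now and then, are a little off and sometimes report something else, mostly with a low value. They report only what shows in the picture. A call takes as long as a camera call. They do not tell look-alikes from the thing itself.
- cams.masks_of(camera, label): "pixels" (384x512 bool, what is visible of it) and "extent" ([left, top, width, height] in pixels, round what is visible of it).
- cams.tip_of(camera, label): "at" ([row, column] in pixels: a listed point, or the origin of a listed thing).
The state is a dict: "t": time; "joints": joint angles; "dq": joint speeds; "tau": joint torques, N m; "eef_pos": TCP position; "tcp_rot": TCP orientation; "force": force on the tool from outside, world axes, zero at the start; "torque": the same for the moment, N m; "opening": finger opening in m; "finger_force": force on a finger pad.
Only numpy, scipy, OpenCV 4.12 (cv2) and the standard library are available. Lean on these libraries where they do the work, as an engineer would, in place of code of your own. Each camera call takes 0.05 s, during which the arm holds its last target. There are 200 camera calls.

## Working session

There is one attempt and no reset: what is moved stays moved. The work goes in short steps, Python scripts to look and compute and a shell command to move; the robot and the scene stay as the last step left them, time stands still between calls to the robot, and variables do not carry over. Pictures are saved under pics/ and viewed, at most 13 in all, crops included, and the job is handed in when it is done.

```bash
mkdir -p pics; ls; cat > h.py <<'E'
import numpy as np, cv2
from plant import telemetry, cams
def shot(n,f=None):
    im=cams.camera(n); 
    if f: cv2.imwrite('pics/'+f,im[:,:,::-1])
    return im
def P(n):
    p=cams.camera_params(n); return np.array(p['mtx']),np.array(p['R']),np.array(p['t'])
def ray(n,rc,par=None):
    K,R,t=par or P(n); d=R.T@np.linalg.inv(K)@np.array([rc[1],rc[0],1.]); return -R.T@t,d
def atz(n,rc,z,par=None):
    c,d=ray(n,rc,par); return c+d*(z-c[2])/d[2]
def proj(n,X,par=None):
    K,R,t=par or P(n); q=K@(R@np.array(X)+t); return (q[:2]/q[2])[::-1]
def tri(obs): # [(c,d)..]
    A=0;b=0
    for c,d in obs:
        d=d/np.linalg.norm(d); M=np.eye(3)-np.outer(d,d); A=A+M; b=b+M@c
    return np.linalg.solve(A,b)
E
python3 - <<'E'
from h import *
for n in ['scene','top']:
    shot(n,n+'1.png'); par=P(n); print(n,'cam at',(-par[1].T@par[2]).round(3))
    for l in ['oil_tester','light_path','knob_grip','cell_stand','green_cell','green_cell_centre','amber_cell','oil_can','pin_tin','padlock']:
        print(l,[(round(r['conf'],2),np.round(r['at']).astype(int).tolist(),atz(n,r['at'],{'light_path':.065,'knob_grip':.054,'green_cell':.01,'green_cell_centre':.0375}.get(l,0)).round(3)[:2].tolist()) for r in cams.tip_of(n,l)[:4]])
E
```

```text
pics
scene cam at [-0.268 -0.521  0.528]
oil_tester [(0.98, [200, 244], [0.596, 0.097]), (0.63, [275, 378], [0.435, -0.38])]
light_path [(0.56, [181, 243], [0.601, 0.101])]
knob_grip [(0.7, [196, 220], [0.497, 0.113]), (0.68, [275, 380], [0.365, -0.398])]
cell_stand [(0.67, [239, 329], [0.519, -0.227]), (0.3, [274, 376], [0.434, -0.374])]
green_cell [(0.79, [231, 337], [0.551, -0.236]), (0.57, [244, 368], [0.53, -0.325]), (0.39, [222, 304], [0.553, -0.138])]
green_cell_centre [(0.7, [234, 371], [0.533, -0.329]), (0.68, [217, 308], [0.537, -0.157]), (0.49, [225, 337], [0.534, -0.242])]
amber_cell [(0.73, [243, 324], [0.492, -0.224])]
oil_can [(0.62, [208, 322], [0.672, -0.141])]
pin_tin [(0.68, [178, 241], [0.745, 0.213]), (0.67, [275, 378], [0.435, -0.379])]
padlock [(0.63, [230, 338], [0.575, -0.23]), (0.63, [242, 321], [0.493, -0.216])]
top cam at [0.273 0.014 1.604]
oil_tester [(0.74, [169, 222], [0.627, 0.115]), (0.45, [224, 354], [0.428, -0.378])]
light_path [(0.57, [172, 220], [0.602, 0.116])]
knob_grip [(0.68, [201, 219], [0.499, 0.119])]
cell_stand [(0.56, [202, 312], [0.508, -0.221])]
green_cell [(0.64, [192, 316], [0.543, -0.236]), (0.49, [197, 338], [0.524, -0.319]), (0.48, [188, 293], [0.557, -0.15])]
green_cell_centre [(0.66, [194, 343], [0.53, -0.33]), (0.56, [185, 290], [0.564, -0.138]), (0.55, [188, 317], [0.555, -0.236])]
amber_cell [(0.61, [161, 290], [0.661, -0.143]), (0.41, [211, 309], [0.473, -0.213])]
oil_can []
pin_tin [(0.76, [225, 355], [0.423, -0.38])]
padlock [(0.47, [217, 144], [0.442, 0.4])]
```

```bash
python3 - <<'E'
import cv2
a=cv2.imread('pics/scene1.png')[130:310,170:430];b=cv2.imread('pics/top1.png')[130:260,120:400]
cv2.imwrite('pics/s1c.png',cv2.resize(a,None,fx=3,fy=3,interpolation=cv2.INTER_CUBIC))
cv2.imwrite('pics/t1c.png',cv2.resize(b,None,fx=2.85,fy=2.85,interpolation=cv2.INTER_CUBIC))
E
```

```text
(no output)
```

View pics/s1c.png

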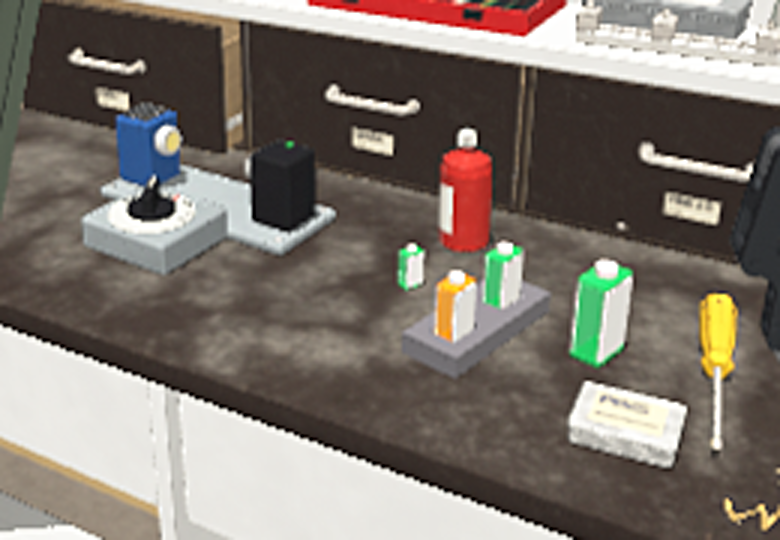

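View pics/t1c.png

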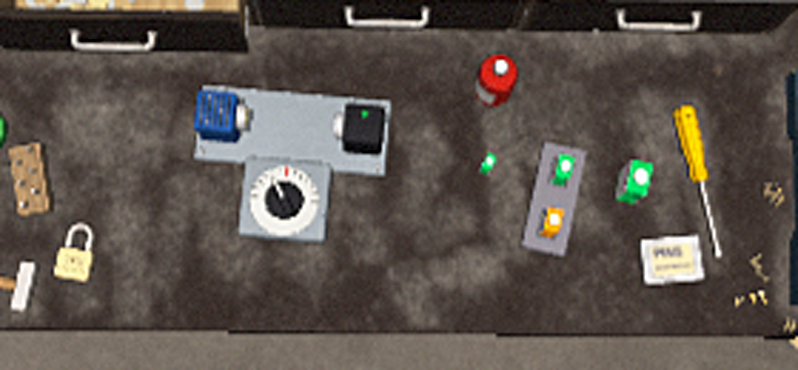

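The crops show three green cells: a small one loose at scene (219, 307), one in the stand at (222, 338), and a large one at (235, 370). The one in the stand is the middle-sized, and it shares the stand with the amber cell at (233, 322). The tester's pointer stands left of the red mark. Next I'll check the wrist camera geometry and work out a first move.

```bash
cat >> h.py <<'E'
from scipy.spatial.transform import Rotation as Ro
def go(pos,yaw,frm=None):
    """tool-axis shift to a downward pose whose closing axis y has world yaw `yaw`"""
    o=telemetry.get_obs() if frm is None else frm
    R0=Ro.from_rotvec(o['tcp_rot']); y=np.array([np.cos(yaw),np.sin(yaw),0]); z=np.array([0,0,-1.]);best=None
    for s in (1,-1):
        T=Ro.from_matrix(np.c_[np.cross(s*y,z),s*y,z]); rv=(R0.inv()*T).as_rotvec()
        print('option rot',rv.round(4),'shift',R0.inv().apply(np.array(pos)-o['eef_pos']).round(4),'n>=',round(max(np.linalg.norm(rv)/.15,np.linalg.norm(np.array(pos)-o['eef_pos'])/.05),1))
E
python3 - <<'E'
from h import *
o=telemetry.get_obs(); print(o); R0=Ro.from_rotvec(o['tcp_rot']).as_matrix(); print(R0.round(2))
K,R,t=P('wrist'); print(K, 'cam in tool',(R0.T@(-R.T@t-o['eef_pos'])).round(3),'axis',(R0.T@R.T).round(2))
go([.50,-.25,.25],np.pi/2-.25); go([.5,-.17,.25],np.pi/2-.25)
E
```

```text
{'t': 1.1, 'joints': array([-1.19900978e+00,  3.19614116e-01,  1.56448814e+00, -1.69911719e-05,
        1.25735734e+00, -1.99808683e-02]), 'dq': array([-5.04362548e-04, -8.40611707e-04,  4.08026760e-04,  3.04420814e-04,
        2.87506876e-04, -8.38216992e-05]), 'tau': array([-1.49637353e-04, -4.15421748e+01, -2.34420222e+01,  5.56775353e-05,
        2.41917387e-04, -3.81417112e-05]), 'eef_pos': array([ 0.21956676, -0.53146571,  0.22733444]), 'tcp_rot': array([3.08138012e+00, 6.11440931e-01, 1.15786324e-05]), 'force': array([ 0.17881764, -0.19173147,  0.52985608]), 'torque': array([ 0.0469802 , -0.03743364,  0.01759847]), 'finger_force': 0.0, 'opening': 0.08514950510597072}
[[ 0.92  0.38  0.  ]
 [ 0.38 -0.92 -0.  ]
 [-0.    0.   -1.  ]]
[[334.29013846   0.         252.66805386]
 [  0.         334.29013846 190.86162743]
 [  0.           0.           1.        ]] cam in tool [ 0.074 -0.    -0.147] axis [[ 0.   -0.96 -0.29]
 [ 1.    0.    0.  ]
 [-0.   -0.29  0.96]]
option rot [ 0.0000e+00  2.0000e-04 -2.4998e+00] shift [ 0.3667 -0.1531 -0.0227] n>= 16.7
option rot [ 1.000e-04 -0.000e+00  6.418e-01] shift [ 0.3667 -0.1531 -0.0227] n>= 8.0
option rot [ 0.0000e+00  2.0000e-04 -2.4998e+00] shift [ 0.3972 -0.227  -0.0227] n>= 16.7
option rot [ 1.000e-04 -0.000e+00  6.418e-01] shift [ 0.3972 -0.227  -0.0227] n>= 9.2
```

```bash
R="";python3 -m crank '0 0 .15 .05 -.026 -.003 .085;0 0 .3 .1 -.052 -.006 .085;0 0 .45 .15 -.078 -.009 .085;0 0 .6 .19 -.1 -.012 .085;0 0 .64 .24 -.125 -.015 .085;0 0 .64 .28 -.146 -.017 .085;0 0 .64 .32 -.167 -.02 .085;0 0 .64 .35 -.182 -.02 .085;0 0 .64 .385 -.2 -.02 .085;0 0 .64 .385 -.2 -.02 .085;0 0 .64 .385 -.2 -.02 .085;0 0 .64 .385 -.2 -.02 .085'
cat >> h.py <<'E'
def still():
    o=telemetry.get_obs(); return o['eef_pos'].round(4),o['tcp_rot'].round(3),np.abs(o['dq']).max().round(4)
E
python3 - <<'E'
from h import *
print(still()); par=P('wrist'); shot('wrist','w1.png')
np.savez('par1.npz',*par)
for l,z in [('green_cell_centre',.0375),('green_cell',.01),('amber_cell',.01),('cell_stand',0),('oil_can',0)]:
    print(l,[(round(r['conf'],2),np.round(r['at'],1).tolist(),atz(0,r['at'],z,par).round(4)[:2].tolist()) for r in cams.tip_of('wrist',l)[:4]])
go([.46,.10,.27],np.pi/2-.05)
E
```

```text
t: 2.3
eef_pos: [0.4984, -0.2003, 0.2472]
tcp_rot: [3.117, -0.39, -0.001]
force: [0.5, -0.2, -0.6]
opening: 0.0847
finger_force: 0.0
(array([ 0.4984, -0.2003,  0.2472]), array([ 3.117e+00, -3.900e-01, -1.000e-03]), np.float64(0.0194))
green_cell_centre [(0.95, [104.9, 275.1], [0.5509, -0.237]), (0.9, [118.8, 189.3], [0.5592, -0.1469]), (0.61, [98.1, 364.4], [0.535, -0.3275])]
green_cell [(0.83, [107.5, 271.1], [0.5478, -0.2335]), (0.63, [118.9, 190.7], [0.5579, -0.1429]), (0.57, [99.0, 351.2], [0.5349, -0.3217])]
amber_cell [(0.78, [169.2, 272.1], [0.4789, -0.2185])]
cell_stand [(0.81, [135.3, 270.6], [0.5166, -0.2261])]
oil_can [(0.65, [16.1, 172.9], [0.6647, -0.1544]), (0.21, [135.5, 272.3], [0.5159, -0.228])]
option rot [-2.0000e-04 -2.0000e-04  2.9418e+00] shift [-0.1116 -0.2815 -0.0226] n>= 19.6
option rot [ 1.000e-04 -1.000e-04 -1.998e-01] shift [-0.1116 -0.2815 -0.0226] n>= 6.1
```

View pics/w1.png

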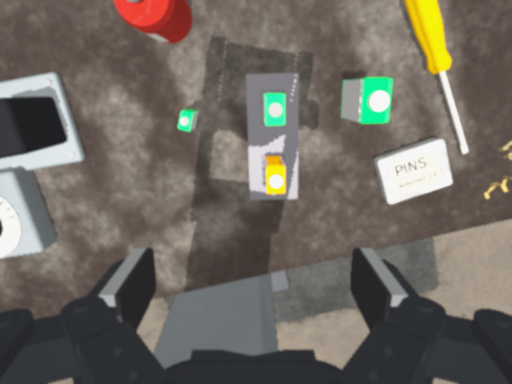

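The wrist picture shows the stand upright at about (137, 272). The middle green cell is at (107, 275), the amber at (178, 275), the small green at (120, 187) and the large green at (100, 367). Next is the knob.

```bash
python3 -m crank '0 0 -.1 -.014 -.047 -.002 .06;0 0 -.2 -.03 -.095 -.005 .06;0 0 -.2 -.046 -.142 -.005 .06;0 0 -.2 -.062 -.19 -.005 .06;0 0 -.2 -.078 -.237 -.01 .06;0 0 -.2 -.095 -.285 -.01 .06;0 0 -.2 -.1 -.3 -.01 .06;0 0 -.2 -.1 -.3 -.01 .06;0 0 -.2 -.1 -.3 -.01 .06;0 0 -.2 -.1 -.3 -.01 .06'
python3 - <<'E'
from h import *
print(still()); par=P('wrist'); shot('wrist','w2.png')
np.savez('par2.npz',*par)
for l,z in [('knob_grip',.054),('zero_knob',.044),('light_path',.065),('oil_tester',0)]:
    print(l,[(round(r['conf'],2),np.round(r['at'],1).tolist(),atz(0,r['at'],z,par).round(4)[:2].tolist()) for r in cams.tip_of('wrist',l)[:3]])
m=cams.masks_of('wrist','zero_knob')
print([(r['conf'],r['extent'],r['pixels'].sum()) for r in m])
im=cv2.imread('pics/w2.png')
cv2.imwrite('pics/w2c.png',cv2.resize(im[0:290,60:450],None,fx=2,fy=2,interpolation=cv2.INTER_CUBIC))
E
```

```text
t: 3.6
eef_pos: [0.4759, 0.1146, 0.2573]
tcp_rot: [3.14, -0.078, 0.0]
force: [-1.0, -0.3, -1.0]
opening: 0.0601
finger_force: 0.0
(array([0.4759, 0.1146, 0.2573]), array([ 3.14 , -0.078,  0.   ]), np.float64(0.0062))
knob_grip [(0.92, [136.0, 247.2], [0.5052, 0.1191])]Traceback (most recent call last):
  File "<stdin>", line 5, in <module>
ValueError: it knows: amber_cell, cell_stand, green_cell, green_cell_centre, green_cell_frost, green_cell_windows, knob_grip, light_path, oil_can, oil_tester, padlock, pin_tin
```

```bash
python3 - <<'E'
from h import *
par=P('wrist')
for l,z in [('light_path',.065),('oil_tester',0)]:
    print(l,[(round(r['conf'],2),np.round(r['at'],1).tolist(),atz(0,r['at'],z,par).round(4)[:2].tolist()) for r in cams.tip_of('wrist',l)[:3]])
im=cv2.imread('pics/w2.png')
cv2.imwrite('pics/w2c.png',cv2.resize(im[0:290,60:450],None,fx=2,fy=2,interpolation=cv2.INTER_CUBIC))
E
```

```text
light_path [(0.9, [32.6, 246.3], [0.6019, 0.1145])]
oil_tester [(0.55, [41.5, 246.2], [0.6029, 0.1157])]
```

View pics/w2c.png

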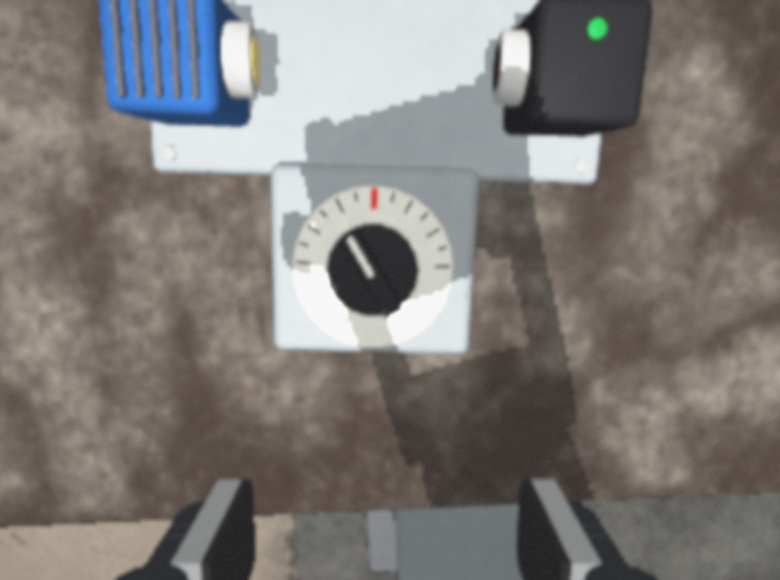

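```bash
python3 - <<'E'
from h import *
from scipy.optimize import least_squares
d=np.load('par2.npz'); par=[d[k] for k in d.files]
c=lambda u,v:(v/2,u/2+60)
pts=[(c(153,171),(-.05,.125,.012)),(c(598,183),(-.05,-.125,.012)),(c(275,351),(-.146,.056,.034)),(c(468,353),(-.146,-.056,.034)),(c(273,164),(-.044,.056,.034)),(c(477,174),(-.044,-.056,.034))]
def f(p,full=True):
    x,y,a,z=p; r=[]
    for rc,X in pts:
        W=[x+X[0]*np.cos(a)-X[1]*np.sin(a),y+X[0]*np.sin(a)+X[1]*np.cos(a),X[2]+z]
        r+=list(proj(0,W,par)-np.array(rc))
    return np.array(r)
s=least_squares(f,[.6,.115,-.05,0],loss='soft_l1'); x,y,a,z=s.x
print(s.x.round(4),f(s.x).round(1))
s=least_squares(lambda q:f([*q,0]),[.6,.115,-.05],loss='soft_l1'); x,y,a=s.x; print('z=0:',s.x.round(4)); print('knob',x-.098*np.cos(a),y-.098*np.sin(a))
A=atz(0,c(350,238),.064,par);B=atz(0,c(371,276),.064,par); v=A-B; print('ptr',A.round(4),B.round(4),'yaw',np.arctan2(v[1],v[0]),'rel',np.arctan2(v[1],v[0])-a)
C=atz(0,c(372.5,270),.044,par);print('flange ctr',C.round(4)); M=atz(0,c(374,197),.036,par);print('red',M, np.arctan2(*(M-[x-.098*np.cos(a),y-.098*np.sin(a),0])[[1,0]]))
E
```

```text
[ 0.6019  0.1128 -0.0741 -0.0039] [ 0.7  0.8  0.6 -1.1 -0.5 -0.3  0.8  0.4 -0.3 -1.4 -2.4  1.8]
z=0: [ 0.6021  0.1126 -0.0745]
knob 0.5043543231759199 0.1198684971967687
ptr [0.5239 0.1301 0.064 ] [0.5045 0.1207 0.064 ] yaw 0.45291977712616516 rel 0.5274604142381223
flange ctr [0.505  0.1203 0.044 ]
red [0.54245854 0.1175694  0.036     ] -0.06026415044221829
```

```bash
python3 - <<'E'
from h import *
go([.5045,.120,.14],np.pi/2+.453); go([.5045,.120,.065],np.pi/2+.453)
E
```

```text
option rot [ 1.0000e-04 -2.0000e-04  2.6386e+00] shift [ 0.0283 -0.0066  0.1173] n>= 17.6
option rot [ 2.00e-04  1.00e-04 -5.03e-01] shift [ 0.0283 -0.0066  0.1173] n>= 3.4
option rot [ 1.0000e-04 -2.0000e-04  2.6386e+00] shift [ 0.0283 -0.0067  0.1923] n>= 17.6
option rot [ 2.00e-04  1.00e-04 -5.03e-01] shift [ 0.0283 -0.0067  0.1923] n>= 3.9
```

```bash
python3 -m crank '0 0 -.14 .01 -.003 .04 .045;0 0 -.28 .02 -.005 .08 .045;0 0 -.42 .0283 -.0066 .117 .045;0 0 -.503 .0283 -.0066 .117 .045;0 0 -.503 .0283 -.0066 .117 .045;0 0 -.503 .0283 -.0066 .117 .045;0 0 -.503 .0283 -.0066 .117 .045'
python3 - <<'E'
from h import *
print(still()); par=P('wrist'); im=shot('wrist','w3.png'); np.savez('par3.npz',*par)
r=cams.tip_of('wrist','knob_grip'); print([(q['conf'],np.round(q['at'],1)) for q in r[:2]])
d=np.load('par2.npz'); p2=[d[k] for k in d.files]
if r: print('tri knob_grip',tri([ray(0,(136,247.2),p2),ray(0,r[0]['at'],par)]).round(4))
for z in (.044,.054,.064): print(z,proj(0,[.5045,.12,z],par))
cv2.imwrite('pics/w3c.png',cv2.resize(im[80:384,100:420,::-1],None,fx=1.9,fy=1.9,interpolation=cv2.INTER_CUBIC))
go([.5045,.120,.065],np.pi/2+.453)
E
```

```text
t: 4.5
eef_pos: [0.505, 0.1209, 0.1413]
tcp_rot: [3.061, 0.706, 0.003]
force: [0.2, 0.1, -0.3]
opening: 0.0448
finger_force: 0.0
(array([0.505 , 0.1209, 0.1413]), array([3.061e+00, 7.060e-01, 3.000e-03]), np.float64(0.0064))
[(0.86, array([196.7, 252.8]))]
tri knob_grip [0.5042 0.1196 0.0498]
0.044 [193.60956477 253.17534141]
0.054 [197.58583761 253.2153915 ]
0.064 [201.88510265 253.25869486]
option rot [ 2.9000e-03  9.0000e-04 -3.1408e+00] shift [-0.0008  0.0007  0.0762] n>= 20.9
option rot [ 0.0006 -0.0019  0.0008] shift [-0.0008  0.0007  0.0762] n>= 1.5
```

View pics/w3c.png

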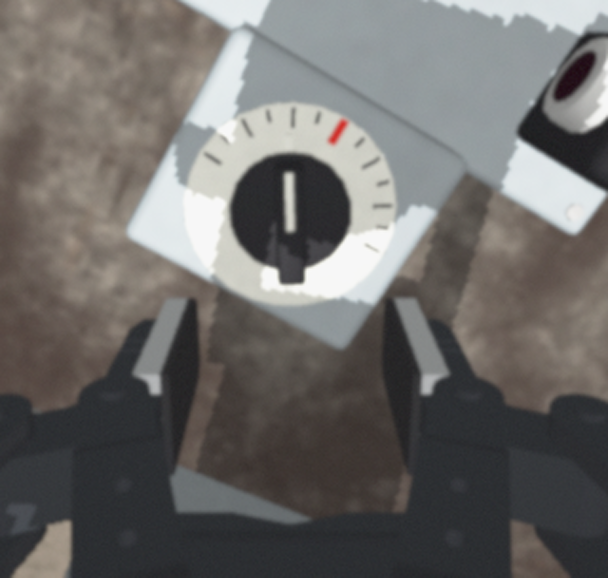

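The pointer stands upright in the picture (col ~289), so the closing line is square to the grip bar. The two-view height is about 50 mm, which fits the text. Going down and gripping.

```bash
python3 -m crank '0 0 0 0 0 .04 .045;0 0 0 -.0008 .0007 .07 .045;0 0 0 -.0008 .0007 .075 .045;0 0 0 -.0008 .0007 .075 .0;0 0 0 -.0008 .0007 .075 0;0 0 0 -.0008 .0007 .075 0;0 0 0 -.0008 .0007 .075 0;0 0 0 -.0008 .0007 .075 0;0 0 0 -.0008 .0007 .075 0' 30; python3 - <<'E'
from h import *
print(still()); go([.5045,.120,.066],np.pi/2-.072)
E
```

```text
t: 5.5
eef_pos: [0.5042, 0.1201, 0.0657]
tcp_rot: [3.061, 0.708, 0.001]
force: [-0.1, 0.4, 0.3]
opening: 0.0001
finger_force: 0.0
(array([0.5042, 0.1201, 0.0657]), array([3.061e+00, 7.080e-01, 1.000e-03]), np.float64(0.0047))
option rot [ 1.1000e-03  1.0000e-04 -2.6148e+00] shift [ 0.0003  0.0002 -0.0003] n>= 17.4
option rot [ 1.000e-04 -8.000e-04  5.268e-01] shift [ 0.0003  0.0002 -0.0003] n>= 3.5
```

The fingers closed on nothing (opening 0), so I'll look before going on.

```bash
python3 - <<'E'
from h import *
par=P('wrist'); im=shot('wrist','w4.png'); s=shot('scene','s4.png')
a=cv2.resize(im[120:384,130:400,::-1],(600,586),interpolation=cv2.INTER_CUBIC)
b=cv2.resize(s[150:240,195:225+65,::-1],(200*1,190),interpolation=cv2.INTER_CUBIC)
a=np.hstack([a,np.zeros((586,200,3),np.uint8)]); a[:190,600:]=b
cv2.imwrite('pics/w4c.png',a)
for z in (.044,.054,.064): print(z,proj(0,[.5045,.12,z],par))
E
```

```text
0.044 [232.05987297 252.88814926]
0.054 [239.86758857 252.92267457]
0.064 [248.5919194  252.96125311]
```

View pics/w4c.png

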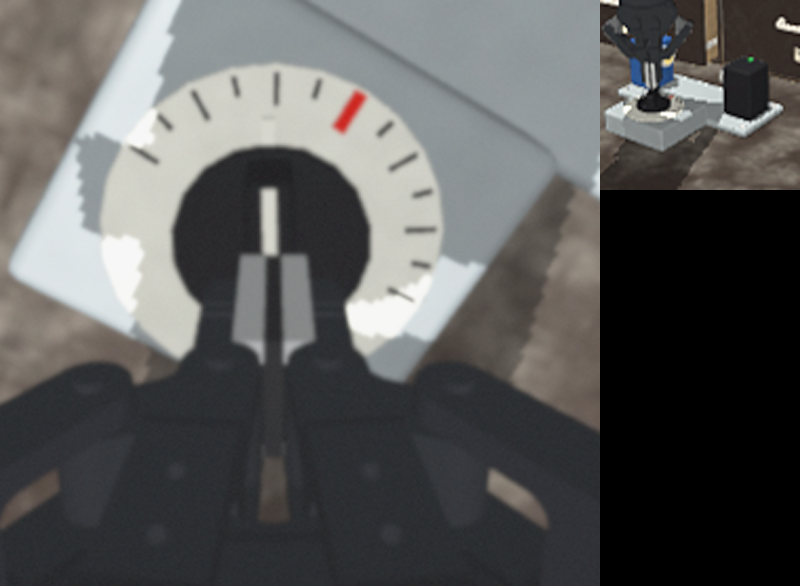

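```bash
python3 - <<'E'
from h import *
par=P('wrist'); o=telemetry.get_obs(); R=Ro.from_rotvec(o['tcp_rot'])
for k in (.011,0,-.011):
  print(k,[(h,proj(0,o['eef_pos']+R.apply([k,.0,h]),par).round(0)) for h in (-.02,0,.01,.017)])
r=cams.tip_of('wrist','knob_grip'); print([(q['conf'],np.round(q['at'],1)) for q in r[:2]])
c=lambda u,v:(120+v/2.2222,130+u/2.2222)
for z in (.044,.05,.056,.064,.07): print(z,[atz(0,c(*q),z,par)[:2].round(4) for q in [(269,188),(269,120),(269,150),(272,145)]], 'bar half len', np.linalg.norm(atz(0,c(269,150),z,par)[:2]-[.5045,.12]).round(4))
E
```

```text
0.011 [(-0.02, array([249., 253.])), (0, array([230., 253.])), (0.01, array([222., 253.])), (0.017, array([217., 253.]))]
0 [(-0.02, array([272., 253.])), (0, array([251., 253.])), (0.01, array([242., 253.])), (0.017, array([236., 253.]))]
-0.011 [(-0.02, array([295., 253.])), (0, array([271., 253.])), (0.01, array([261., 253.])), (0.017, array([255., 252.]))]
[(0.76, array([236.6, 252.9]))]
0.044 [array([0.5182, 0.1279]), array([0.5332, 0.1352]), array([0.5267, 0.132 ]), array([0.5281, 0.1319])] bar half len 0.0252
0.05 [array([0.5201, 0.1287]), array([0.5346, 0.1358]), array([0.5283, 0.1327]), array([0.5296, 0.1326])] bar half len 0.027
0.056 [array([0.5219, 0.1296]), array([0.5359, 0.1364]), array([0.5298, 0.1335]), array([0.5311, 0.1334])] bar half len 0.0287
0.064 [array([0.5244, 0.1308]), array([0.5377, 0.1373]), array([0.5319, 0.1345]), array([0.5331, 0.1344])] bar half len 0.031
0.07 [array([0.5263, 0.1317]), array([0.539 , 0.1379]), array([0.5335, 0.1352]), array([0.5347, 0.1351])] bar half len 0.0327
```

```bash
python3 - <<'E'
from h import *
L=lambda n:[np.load(n)[k] for k in np.load(n).files]
p2,p3,p4=L('par2.npz'),L('par3.npz'),P('wrist')
a=ray(0,(238/2,60+350/2),p2);b=ray(0,(80+172/1.9,100+289/1.9),p3);c=ray(0,(120+188/2.2222,130+269/2.2222),p4)
print('ptr tip',tri([a,b]),tri([b,c]),tri([a,b,c]))
a=ray(0,(276/2,60+371/2),p2);b=ray(0,(80+232/1.9,100+289.5/1.9),p3);print('ptr inner',tri([a,b]))
a=ray(0,(270/2,60+372.5/2),p2);b=ray(0,(80+211/1.9,100+290.5/1.9),p3);c=ray(0,(120+240/2.2222,130+272/2.2222),p4)
print('flange',tri([a,b]),tri([a,b,c]))
a=ray(0,(197/2,60+374/2),p2);b=ray(0,(80+132/1.9,100+338/1.9),p3);c=ray(0,(120+111/2.2222,130+350/2.2222),p4)
print('red',tri([a,b]),tri([a,b,c]))
print(telemetry.get_obs()['joints'])
E
```

```text
ptr tip [0.52364828 0.13030444 0.05995782] [0.52460583 0.13080692 0.06451222] [0.52372739 0.13035323 0.06117426]
ptr inner [0.50473486 0.12071341 0.06594961]
flange [0.50434075 0.12030878 0.03733549] [0.50452136 0.12034761 0.03856476]
red [0.54235941 0.117621   0.03793286] [0.54225847 0.11763471 0.03669541]
[ 2.11651976e-01  3.92756108e-01  1.91652564e+00 -1.39424645e-04
  8.32178744e-01  1.32771953e+00]
```

Triangulation puts the pointer's top at 62–64 mm as stated. In the pictures, though, the fingertips sit near TCP height rather than 17 mm ahead of it, so the shut fingers are above the bar. I'll open, go lower in steps while watching the force, and grip.

```bash
python3 -m crank '0 0 0 0 0 0 .035;0 0 0 0 0 0 .035;0 0 0 0 0 0 .035;0 0 0 0 0 0.002 .035;0 0 0 0 0 0.004 .035;0 0 0 0 0 .004 .035'; python3 -m crank '0 0 0 0 0 0.002 .035;0 0 0 0 0 .004 .035;0 0 0 0 0 .004 .035'; python3 - <<'E'
from h import *
par=P('wrist'); im=shot('wrist','w5.png')
cv2.imwrite('pics/w5c.png',cv2.resize(im[120:384,130:400,::-1],(600,586),interpolation=cv2.INTER_CUBIC))
E
```

```text
t: 6.25
eef_pos: [0.5037, 0.1199, 0.0609]
tcp_rot: [3.061, 0.708, -0.001]
force: [-0.4, -0.7, 0.2]
opening: 0.0351
finger_force: 0.0
t: 6.55
eef_pos: [0.5037, 0.12, 0.057]
tcp_rot: [3.061, 0.708, -0.001]
force: [0.3, -0.6, 0.6]
opening: 0.0351
finger_force: 0.0
```

```bash
python3 -m crank '0 0 0 0 0 0 .02;0 0 0 0 0 0 .02;0 0 0 0 0 0 .013' ; python3 -m crank '0 0 0 0 0 0 0;0 0 0 0 0 0 0;0 0 0 0 0 0 0;0 0 0 0 0 0 0' 30
```

```text
t: 6.9
eef_pos: [0.504, 0.12, 0.0574]
tcp_rot: [3.061, 0.708, 0.0]
force: [0.4, -0.5, 0.8]
opening: 0.013
finger_force: 0.0
t: 7.3
eef_pos: [0.5038, 0.1204, 0.0575]
tcp_rot: [-3.06, -0.708, -0.0]
force: [-1.3, 2.4, 3.1]
opening: 0.0093
finger_force: 29.4
```

```bash
python3 -m crank '0 0 .1 0 0 0 0;0 0 .2 0 0 0 0;0 0 .3 0 0 0 0;0 0 .4 0 0 0 0;0 0 .5 0 0 0 0;0 0 .525 0 0 0 0;0 0 .525 0 0 0 0;0 0 .525 0 0 0 0'; python3 - <<'E'
from h import *
print(still()); par=P('wrist'); im=shot('wrist','w6.png')
cv2.imwrite('pics/w6c.png',cv2.resize(im[120:384,130:400,::-1],(600,586),interpolation=cv2.INTER_CUBIC))
E
```

```text
t: 8.1
eef_pos: [0.5038, 0.1203, 0.0574]
tcp_rot: [-3.139, 0.109, 0.0]
force: [-2.9, 5.3, 4.3]
opening: 0.0092
finger_force: 29.6
(array([0.5038, 0.1203, 0.0574]), array([-3.139,  0.109,  0.   ]), np.float64(0.0052))
```

View pics/w6c.png

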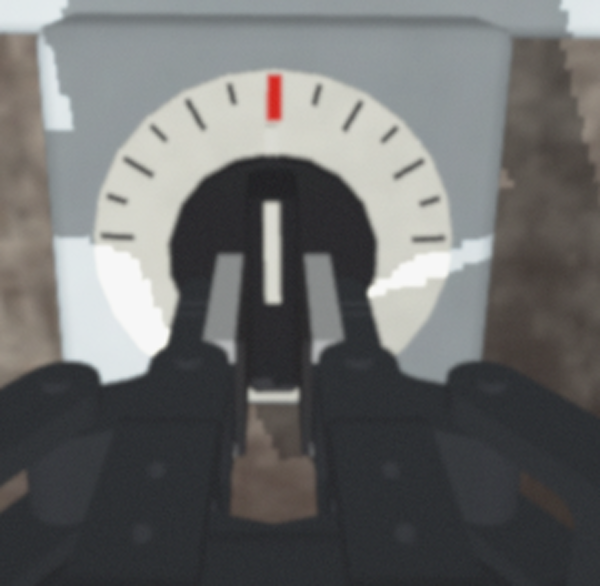

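The pointer (col 272) now stands under the red mark (col 274). Letting go, rising and measuring it from above.

```bash
python3 -m crank '0 0 0 0 0 0 .04;0 0 0 0 0 0 .04;0 0 0 0 0 0 .04;0 0 0 0 0 -.03 .04;0 0 0 0 0 -.08 .04;0 0 0 0 0 -.11 .04;0 0 0 0 0 -.11 .04;0 0 0 0 0 -.11 .04'; python3 - <<'E'
from h import *
print(still()); par=P('wrist'); im=shot('wrist','w7.png').astype(int); np.savez('par7.npz',*par)
K=(.5044,.1200)
def dirn(mask,z):
    ys,xs=np.nonzero(mask); W=np.array([atz(0,(y,x),z,par)[:2] for y,x in zip(ys,xs)]); return W
yy,xx=np.mgrid[:384,:512]
hw=[atz(0,(0,0),.05,par)]
r,g,b=im[...,0],im[...,1],im[...,2]
c=proj(0,[*K,.064],par); near=np.hypot(yy-c[0],xx-c[1])
red=(r>150)&(g<90)&(b<90)&(near<120); W=dirn(red,.0365); m=W.mean(0); print('red n',red.sum(),m,'dir',np.arctan2(m[1]-K[1],m[0]-K[0]))
w=(r>120)&(near<35); n,lab,st,ce=cv2.connectedComponentsWithStats(w.astype(np.uint8))
print(c,st.tolist())
for i in range(1,n):
    if 15<st[i,4]<600:
        Q=dirn(lab==i,.064); m=Q.mean(0); u,s,v=np.linalg.svd(Q-m); d=v[0]*np.sign(v[0][0]); print('ptr',st[i,4],m.round(4),'dir',np.arctan2(d[1],d[0]),'off-axis dir from K',np.arctan2(m[1]-K[1],m[0]-K[0]),(s/np.sqrt(len(Q))).round(4))
cv2.imwrite('pics/w7c.png',cv2.resize(im[60:300,120:400,::-1].astype(np.uint8),None,fx=2,fy=2,interpolation=cv2.INTER_CUBIC))
E
```

```text
t: 8.95
eef_pos: [0.5041, 0.1197, 0.1675]
tcp_rot: [3.139, -0.11, 0.002]
force: [-0.2, -0.3, -0.3]
opening: 0.0399
finger_force: 0.0
(array([0.5041, 0.1197, 0.1675]), array([ 3.139e+00, -1.100e-01,  2.000e-03]), np.float64(0.0382))
red n 27 [0.54233133 0.117958  ] dir -0.05378227685626261
[189.60441721 252.806748  ] [[0, 0, 512, 384, 195118], [249, 161, 6, 29, 162], [218, 162, 70, 63, 1327], [227, 166, 1, 1, 1]]
ptr 162 [0.516  0.1202] dir -0.057991182333749655 off-axis dir from K 0.01608041311244761 [0.0063 0.0013]
```

View pics/w7c.png

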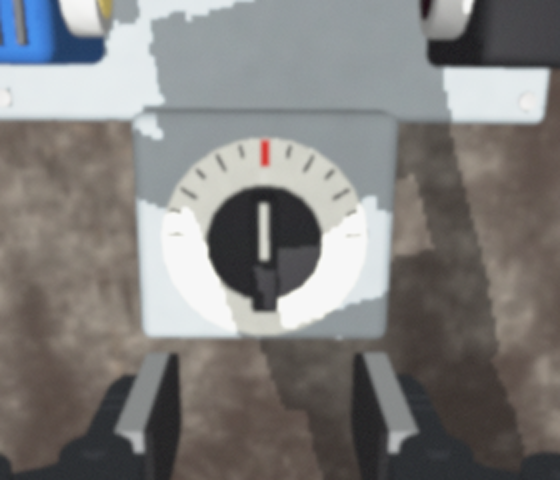

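The pointer lies in line with the red mark to within about a pixel. I'll do a sub-pixel check on that image and work out the next move.

```bash
python3 - <<'E'
from h import *
im=cv2.imread('pics/w7.png').astype(float); g=im[...,2]
d=np.load('par7.npz'); par=[d[k] for k in d.files]
P_=[]
for r in range(163,190):
    w=np.clip(g[r,244:262]-70,0,None); P_.append((r,(w*np.arange(244,262)).sum()/w.sum()))
P_=np.array(P_); print(P_[::4].round(2).tolist())
R_=[]
red=np.clip(im[...,2]-im[...,1]-40,0,None)
for r in range(128,145):
    w=red[r,235:270]
    if w.sum()>100: R_.append((r,(w*np.arange(235,270)).sum()/w.sum()))
R_=np.array(R_); print(R_[::3].round(2).tolist())
W=lambda A,z:np.array([atz(0,a,z,par)[:2] for a in A])
def ang(Q): v=np.polyfit(Q[:,0],Q[:,1],1); return np.arctan(v[0])
print('ptr',ang(W(P_[2:-3],.064)),'red line',ang(W(R_,.0365)))
i=W(P_[-6:-2],.064).mean(0); m=W(R_,.0365).mean(0); print('inner',i,'red',m,'dir',np.arctan2(*(m-i)[::-1]))
# flange centre by dark blob
dark=((im.max(2)<60)).astype(np.uint8); dark[:140]=0; dark[235:]=0; dark[:,:210]=0; dark[:,300:]=0
cn=max(cv2.findContours(dark,0,2)[0],key=cv2.contourArea); h=cv2.convexHull(cn); h=h[h[:,0,1]<200]
# circle fit to hull in world z=.044
Q=W([(b,a) for a,b in h[:,0]],.044); A=np.c_[2*Q,np.ones(len(Q))]; s=np.linalg.lstsq(A,(Q**2).sum(1),rcond=None)[0]; rr=np.sqrt(s[2]+s[0]**2+s[1]**2); print('flange',s[:2],rr,'red dir',np.arctan2(m[1]-s[1],m[0]-s[0]))
go([.52,-.20,.25],np.pi/2-.22)
E
```

```text
[[163.0, 251.43], [167.0, 251.45], [171.0, 251.44], [175.0, 251.49], [179.0, 251.51], [183.0, 251.67], [187.0, 252.02]]
[[130.0, 252.11], [133.0, 252.05], [136.0, 252.04], [139.0, 252.05], [142.0, 252.06]]
ptr -0.0516417735509422 red line -0.07237633509092324
inner [0.50776553 0.12048819] red [0.5424497  0.11796551] dir -0.07260488065209202
flange [0.50618121 0.12086551] 0.022667553890696683 red dir -0.07978939094526934
option rot [-1.8000e-03  1.3000e-03 -2.9917e+00] shift [ 0.0389  0.3178 -0.0833] n>= 19.9
option rot [0.0009 0.0012 0.1498] shift [ 0.0389  0.3178 -0.0833] n>= 6.6
```

The knob is on zero to within about 0.01–0.02 rad. Moving to the stand.

```bash
python3 -m crank '0 0 .05 .005 .045 -.03 .05;0 0 .1 .01 .09 -.04 .05;0 0 .15 .016 .137 -.04 .05;0 0 .15 .022 .183 -.04 .05;0 0 .15 .028 .23 -.04 .05;0 0 .15 .033 .275 -.04 .05;0 0 .15 .038 .318 -.035 .05;0 0 .15 .04 .345 -.03 .05;0 0 .15 .04 .345 -.03 .05;0 0 .15 .04 .345 -.03 .05;0 0 .15 .04 .345 -.03 .05'; python3 - <<'E'
from h import *
print(still()); par=P('wrist'); im=shot('wrist','w8.png'); np.savez('par8.npz',*par)
L=lambda n:[np.load(n)[k] for k in np.load(n).files]
p1=L('par1.npz')
for l,z in [('green_cell_centre',.0375),('green_cell',.01),('green_cell_frost',.038),('cell_stand',0),('amber_cell',.01)]:
    print(l,[(round(r['conf'],2),np.round(r['at'],1).tolist(),atz(0,r['at'],z,par).round(4)[:2].tolist()) for r in cams.tip_of('wrist',l)[:4]])
cv2.imwrite('pics/w8c.png',cv2.resize(im[20:240,170:370,::-1],None,fx=2.7,fy=2.7,interpolation=cv2.INTER_CUBIC))
E
```

```text
t: 10.1
eef_pos: [0.5193, -0.2259, 0.1964]
tcp_rot: [-3.122, 0.344, 0.003]
force: [-0.4, 0.1, 0.1]
opening: 0.0501
finger_force: 0.0
(array([ 0.5193, -0.2259,  0.1964]), array([-3.122e+00,  3.440e-01,  3.000e-03]), np.float64(0.0121))
green_cell_centre [(0.95, [146.9, 161.8], [0.5612, -0.1491]), (0.89, [140.2, 257.4], [0.5482, -0.2361]), (0.79, [134.5, 356.4], [0.5338, -0.3249])]
green_cell [(0.81, [144.5, 165.2], [0.5601, -0.1448]), (0.76, [138.6, 256.7], [0.546, -0.2353]), (0.71, [128.6, 344.0], [0.537, -0.3213])]
green_cell_frost [(0.88, [127.4, 345.1], [0.5425, -0.3157]), (0.68, [145.2, 162.6], [0.5626, -0.1505]), (0.38, [138.4, 256.8], [0.55, -0.2359])]
cell_stand [(0.94, [167.0, 253.0], [0.5165, -0.225]), (0.29, [199.7, 255.9], [0.4806, -0.2202])]
amber_cell [(0.67, [202.2, 256.6], [0.481, -0.221])]
```

View pics/w8c.png

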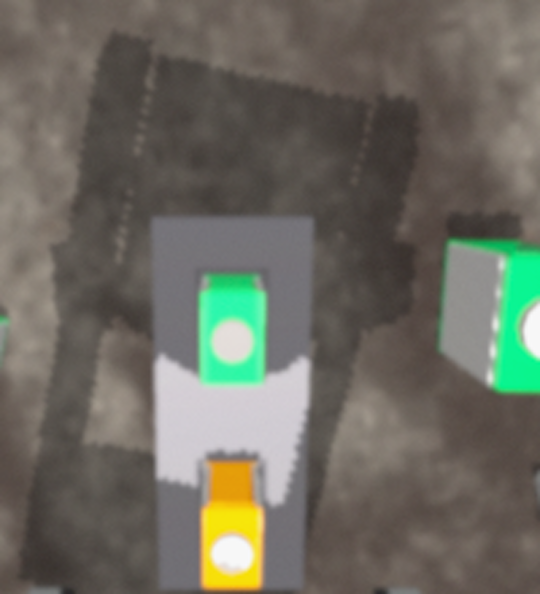

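The crop confirms it: the middle-sized green cell sits in the stand's far pocket, stopper at crop (341, 232), with the amber cell in the near one at (553, 231). The small cell is off to the left and the big one off to the right.

```bash
python3 - <<'E'
from h import *
L=lambda n:[np.load(n)[k] for k in np.load(n).files]
p1,p8=L('par1.npz'),L('par8.npz')
def stop(f,rc,rad):
    im=cv2.imread(f).astype(int); yy,xx=np.mgrid[:384,:512]
    m=(im.max(2)-im.min(2)<60)&(im.min(2)>170)&(np.hypot(yy-rc[0],xx-rc[1])<rad); return np.array([yy[m].mean(),xx[m].mean()]),m.sum()
c=lambda u,v:(20+v/2.7,170+u/2.7)
a8,n8=stop('pics/w8.png',c(232,341),11); a1,n1=stop('pics/w1.png',(110,275),9); b8,m8=stop('pics/w8.png',c(231,553),11)
print(a8,n8,a1,n1,b8,m8); T=tri([ray(0,a8,p8),ray(0,a1,p1)]); print('stopper 2-view',T.round(4))
G=atz(0,a8,.071,p8);A=atz(0,b8,.071,p8); G1=atz(0,a1,.071,p1); v=G-A; print('G',G,G1,'A',A,'dist',np.linalg.norm(v),'yaw',np.arctan2(v[1],v[0]))
Q=np.array([atz(0,c(*q),.065,p8)[:2] for q in [(199,289),(266,289),(265,384),(200,384)]]); print('top rect',Q.mean(0),np.linalg.norm(Q-np.roll(Q,1,0),axis=1)); e=Q[0]+Q[1]-Q[2]-Q[3]; print('yaw',np.arctan2(e[1],e[0]))
S=np.array([atz(0,c(*q),.02,p8)[:2] for q in [(152,217),(314,216),(304,588),(160,588)]]); f=S[0]-S[3]; g=S[1]-S[2]; w=S[0]-S[1];print('stand sides yaw',np.arctan2(f[1],f[0]),np.arctan2(g[1],g[0]),'far edge',np.arctan2(w[1],w[0])-np.pi/2,np.linalg.norm(w),'far mid',(S[0]+S[1])/2)
E
```

```text
[145.93296089 255.79329609] 179 [109.45578231 275.04081633] 147 [224.4375 255.5125] 160
stopper 2-view [ 0.5486 -0.2343  0.0697]
G [ 0.54872376 -0.23439591  0.071     ] [ 0.54869679 -0.23418862  0.071     ] A [ 0.48137525 -0.21939006  0.071     ] dist 0.06899998180612234 yaw -0.219228011226744
top rect [ 0.54856608 -0.23468551] [0.02940449 0.02037134 0.02940382 0.02037271]
yaw -0.2153905760722178
stand sides yaw -0.21872991671118824 -0.21724862256287966 far edge -0.21238660637475992 0.05595452391982548 far mid [ 0.58239959 -0.24269922]
```

The cell top is 29.4 × 20.4 mm, the two-view stopper height is 69.7 mm and the pocket spacing is 69 mm, all as they must be. Cell at (0.5487, −0.2345), yaw −0.218.

```bash
python3 - <<'E'
from h import *
go([.5487,-.2345,.041],np.pi/2-.218)
E
```

```text
option rot [-6.0000e-04 -3.0000e-04  3.1406e+00] shift [0.0299 0.0018 0.1566] n>= 20.9
option rot [ 0.0002 -0.0004 -0.001 ] shift [0.0299 0.0018 0.1566] n>= 3.2
```

```bash
python3 -m crank '0 0 0 .015 .001 .03 .045;0 0 0 .03 .002 .07 .045;0 0 0 .03 .002 .09 .045;0 0 0 .03 .002 .09 .045;0 0 0 .03 .002 .09 .045;0 0 0 .03 .002 .09 .045';python3 - <<'E'
from h import *
go([.5487,-.2345,.041],np.pi/2-.218)
E
```

```text
t: 11.0
eef_pos: [0.5494, -0.2358, 0.1092]
tcp_rot: [3.121, -0.345, 0.005]
force: [-0.1, -0.4, 0.1]
opening: 0.045
finger_force: 0.0
option rot [-5.2000e-03 -1.2000e-03  3.1395e+00] shift [-0.0012 -0.0011  0.0682] n>= 20.9
option rot [ 0.0008 -0.0033 -0.0021] shift [-0.0012 -0.0011  0.0682] n>= 1.4
```

```bash
python3 -m crank '0 0 0 -.0006 -.0008 .025 .045;0 0 0 -.0006 -.0008 .05 .045;0 0 0 -.0006 -.0008 .068 .045;0 0 0 -.0006 -.0008 .068 .045;0 0 0 -.0006 -.0008 .068 .03;0 0 0 -.0006 -.0008 .068 .03';python3 -m crank '0 0 0 0 0 0 .01;0 0 0 0 0 0 .01;0 0 0 0 0 0 .01;0 0 0 0 0 0 .01;0 0 0 0 0 0 .01' 30
```

```text
t: 11.6
eef_pos: [0.5493, -0.2351, 0.0413]
tcp_rot: [3.121, -0.345, 0.006]
force: [0.8, 0.2, -0.4]
opening: 0.0299
finger_force: 0.0
t: 12.1
eef_pos: [0.5493, -0.2351, 0.0411]
tcp_rot: [3.121, -0.345, 0.005]
force: [-0.4, 1.1, 6.8]
opening: 0.0192
finger_force: 30.5
```

```bash
python3 -m crank '0 0 0 0 0 -.01 .005;0 0 0 0 0 -.03 .005;0 0 0 0 0 -.06 .005;0 0 0 0 0 -.1 .005;0 0 0 0 0 -.13 .005;0 0 0 0 0 -.13 .005;0 0 0 0 0 -.13 .005'; python3 - <<'E'
from h import *
print(still()); par=P('wrist'); im=shot('wrist','w9.png')
cv2.imwrite('pics/w9c.png',cv2.resize(im[60:384,110:400,::-1],None,fx=1.8,fy=1.8,interpolation=cv2.INTER_CUBIC))
go([.6021,.1126,.20],-.0745)
E
```

```text
t: 12.8
eef_pos: [0.5479, -0.2345, 0.17]
tcp_rot: [3.122, -0.345, 0.001]
force: [-0.2, 0.1, -2.1]
opening: 0.0195
finger_force: 29.7
(array([ 0.5479, -0.2345,  0.17  ]), array([ 3.122e+00, -3.450e-01,  1.000e-03]), np.float64(0.0401))
option rot [-1.7000e-03  1.0000e-03 -1.7165e+00] shift [-0.0223 -0.3504 -0.0312] n>= 11.4
option rot [1.0000e-03 1.6000e-03 1.4251e+00] shift [-0.0223 -0.3504 -0.0312] n>= 9.5
```

View pics/w9c.png

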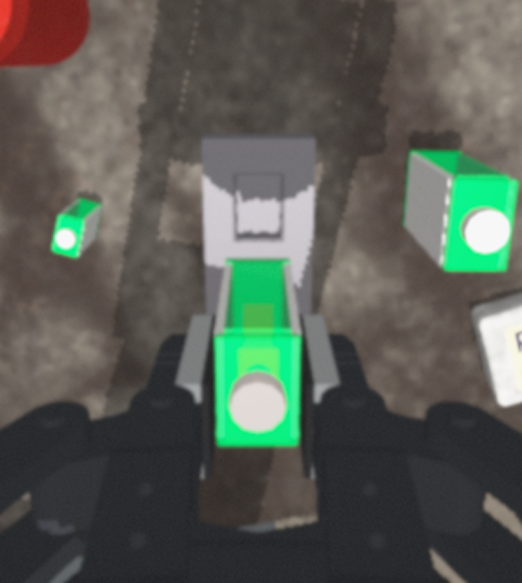

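The cell is lifted, held on its white faces, and the far pocket is empty. Checking how it sits in the hand from the stopper's place, and carrying it over the light path at the same time.

```bash
python3 -m crank '0 0 -.14 -.002 -.025 -.02 .005;0 0 -.28 -.004 -.05 -.03 .005;0 0 -.42 -.006 -.08 -.031 .005;0 0 -.56 -.008 -.11 -.031 .005;0 0 -.7 -.01 -.14 -.031 .005;0 0 -.84 -.012 -.17 -.031 .005;0 0 -.98 -.014 -.2 -.031 .005;0 0 -1.12 -.016 -.23 -.031 .005;0 0 -1.26 -.018 -.26 -.031 .005;0 0 -1.4 -.02 -.29 -.031 .005;0 0 -1.54 -.022 -.32 -.031 .005;0 0 -1.68 -.0223 -.35 -.031 .005;0 0 -1.7165 -.0223 -.3504 -.031 .005;0 0 -1.7165 -.0223 -.3504 -.031 .005;0 0 -1.7165 -.0223 -.3504 -.031 .005;0 0 -1.7165 -.0223 -.3504 -.031 .005'; python3 - <<'E'
from h import *
print(still()); par=P('wrist'); im=shot('wrist','w10.png').astype(int); o=telemetry.get_obs(); R=Ro.from_rotvec(o['tcp_rot'])
# stopper top is .061-.031=.030 behind the TCP
e=o['eef_pos']+R.apply([0,0,-.030]); pe=proj(0,e,par); yy,xx=np.mgrid[:384,:512]
m=(im.max(2)-im.min(2)<60)&(im.min(2)>140)&(np.hypot(yy-pe[0],xx-pe[1])<26)
n,lab,st,ce=cv2.connectedComponentsWithStats(m.astype(np.uint8)); print(pe,[(s[4],c.round(1)) for s,c in zip(st,ce)])
k=1+np.argmax(st[1:,4]); q=ce[k][::-1]; print('stopper off in tool',R.inv().apply(atz(0,q,e[2],par)-e).round(4))
go([.6021,.1126,.0685],-.0745)
K=(.6021,.1126)
for l in ('light_path','green_cell_centre'):
    print(l,[(round(r['conf'],2),np.round(r['at'],1).tolist(),atz(0,r['at'],.065,par).round(4)[:2].tolist()) for r in cams.tip_of('wrist',l)[:2]])
E
```

```text
t: 14.45
eef_pos: [0.6024, 0.1116, 0.1995]
tcp_rot: [-2.304, -2.135, 0.002]
force: [-0.4, 0.4, -0.6]
opening: 0.0195
finger_force: 29.7
(array([0.6024, 0.1116, 0.1995]), array([-2.304e+00, -2.135e+00,  2.000e-03]), np.float64(0.0069))
[284.4914793  250.49759136] [(np.int32(195787), array([255.5, 191.1])), (np.int32(821), array([252.7, 282.8]))]
stopper off in tool [ 0.0007  0.0009 -0.    ]
option rot [-0.001   0.0004 -0.0014] shift [ 0.001  -0.0004  0.1313] n>= 2.6
option rot [7.0000e-04 1.6000e-03 3.1402e+00] shift [ 0.001  -0.0004  0.1313] n>= 20.9
light_path [(0.93, [177.4, 251.9], [0.6028, 0.113])]
green_cell_centre [(0.64, [249.6, 253.7], [0.5993, 0.044])]
```

The cell sits within 1 mm of the tool axis, and a fresh light_path reading (0.6028, 0.1130) agrees with the fit (0.6021, 0.1126). Lowering.

```bash
python3 -m crank '0 0 0 .0008 -.0005 .03 .005;0 0 0 .0008 -.0005 .06 .005;0 0 0 .0008 -.0005 .09 .005;0 0 0 .0008 -.0005 .115 .005;0 0 0 .0008 -.0005 .131 .005;0 0 0 .0008 -.0005 .131 .005;0 0 0 .0008 -.0005 .131 .005;0 0 0 .0008 -.0005 .131 .005;0 0 0 .0008 -.0005 .131 .005'; python3 - <<'E'
from h import *
print(still()); par=P('wrist'); im=shot('wrist','w11.png'); s=shot('scene','s11.png')
K=P('scene')
for l in ('green_cell_centre','light_path'):
    r=cams.tip_of('scene',l); print(l,[(round(q['conf'],2),np.round(q['at'],1)) for q in r[:4]])
print('expect',proj('scene',[.6023,.1128,.065],K))
print([(round(q['conf'],2),np.round(q['at'],1).tolist(),atz(0,q['at'],.065,par)[:2].round(4)) for l in ('light_path','knob_grip') for q in (cams.tip_of('wrist',l) if l=='light_path' else [])])
a=cv2.resize(im[40:384,90:420,::-1],(500,521),interpolation=cv2.INTER_CUBIC); b=cv2.resize(s[120:260,195:275,::-1],(298,521),interpolation=cv2.INTER_CUBIC)
cv2.imwrite('pics/w11c.png',np.hstack([a,b]))
go([.6023,.1128,.0685],-.0745)
E
```

```text
t: 15.5
eef_pos: [0.6033, 0.1132, 0.0707]
tcp_rot: [2.302, 2.136, 0.003]
force: [0.2, 0.6, -0.8]
opening: 0.0196
finger_force: 29.7
(array([0.6033, 0.1132, 0.0707]), array([2.302, 2.136, 0.003]), np.float64(0.0045))
green_cell_centre [(0.9, array([235.6, 370.1])), (0.63, array([181.3, 238.1])), (0.6, array([218.4, 308.1]))]
light_path [(0.76, array([181.9, 240.6]))]
expect [180.28691209 240.02993888]
[]
option rot [ 0.0007 -0.0001 -0.    ] shift [-0.0004 -0.0002  0.0012] n>= 0.0
option rot [-2.0000e-04 -1.0000e-03  3.1416e+00] shift [-0.0004 -0.0002  0.0012] n>= 20.9
```

View pics/w11c.png

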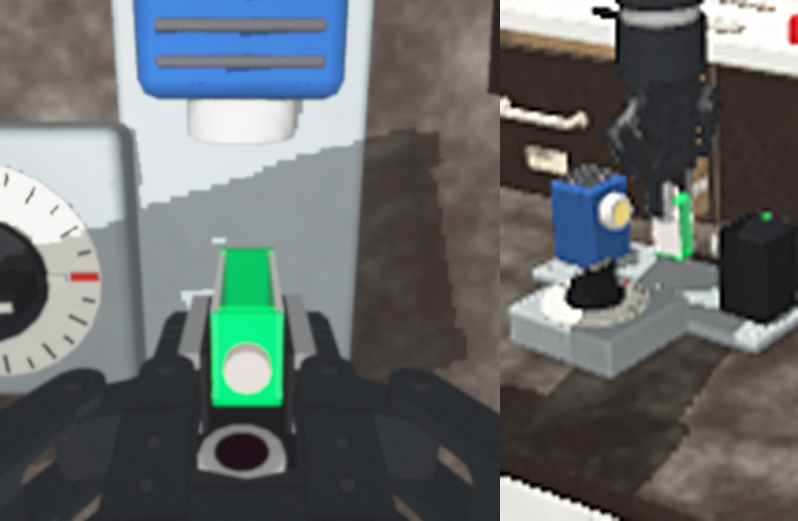

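The cell stands upright between the lenses. The lens middles are at crop col ~242 and the cell at ~247, so it may sit 1–2 mm to the far side. Checking that numerically.

```bash
python3 - <<'E'
from h import *
par=P('wrist'); o=telemetry.get_obs(); print(still()); R=Ro.from_rotvec(o['tcp_rot']); s=330/500
c=lambda u,v:(40+v*344/521,90+u*s)
T=lambda u,v,z:R.inv().apply(atz(0,c(u,v),z,par)-o['eef_pos'])[:2].round(4)
# lamp head front bottom edge top z=.094 ; lens outlines
for nm,l,r,z in [('lampTop',(136,80),(347,80),.094),('lampLens',(188,125),(296,125),.065),('sensLens',(197,455),(287,455),.065),('cellTopFar',(212,311),(282,311),.0945),('cellTopNear',(212,406),(282,406),.0945)]:
    a,b=T(*l,z),T(*r,z); print(nm,a,b,'mid',((a+b)/2).round(4),'w',np.linalg.norm(a-b).round(4))
print('stopper',T(246.5,369,.1))
E
```

```text
(array([0.6026, 0.1132, 0.0697]), array([2.302e+00, 2.137e+00, 1.000e-03]), np.float64(0.006))
lampTop [ 0.0729 -0.0247] [0.0729 0.0242] mid [ 0.0729 -0.0003] w 0.0489
lampLens [ 0.06   -0.0162] [0.06   0.0155] mid [ 0.06   -0.0003] w 0.0317
sensLens [-0.057  -0.0167] [-0.057   0.0157] mid [-0.057  -0.0005] w 0.0324
cellTopFar [ 0.0143 -0.0081] [0.0143 0.0104] mid [0.0143 0.0012] w 0.0185
cellTopNear [-0.015  -0.0086] [-0.015  0.011] mid [-0.015   0.0012] w 0.0196
stopper [0.0003 0.001 ]
```

```bash
python3 -m crank '0 0 0 0 -.0008 .0006 .005;0 0 0 .0005 -.0016 .0013 .005;0 0 0 .0005 -.0016 .0013 .005;0 0 0 .0005 -.0016 .0013 .005;0 0 0 .0005 -.0016 .0013 .005;0 0 0 .0005 -.0016 .0013 .005'; python3 - <<'E'
from h import *
from plant import sign_off
z=[]
for i in range(4): cams.camera('wrist'); z.append(telemetry.get_obs()['eef_pos'])
print(np.mean(z,0).round(4)); im=cams.camera('wrist'); cv2.imwrite('pics/w12.png',im[:,:,::-1])
n=cv2.imread('pics/w11.png').astype(int); print('col shift check rows',[ (np.nonzero((im[r,:,1].astype(int)-im[r,:,0]>90))[0][[0,-1]]).tolist() for r in (250,270)],telemetry.get_obs()['force'].round(1),telemetry.get_obs()['finger_force'],telemetry.get_obs()['t'])
if abs(np.mean(z,0)[2]-.0687)<.002: print(sign_off())
E
```

```text
t: 16.35
eef_pos: [0.6009, 0.1137, 0.068]
tcp_rot: [2.303, 2.137, -0.0]
force: [-0.6, 0.3, -0.2]
opening: 0.0193
finger_force: 29.7
[0.6009 0.1137 0.068 ]
col shift check rows [[229, 277], [229, 276]] [-0.1  0.9 -1.7] 29.698998034000397 16.6
the job is handed in; nothing more can be done
None
```

I turned the knob until the pointer stood on the red zero mark (within about 0.02 rad) and let go, then handed the job in at 16.6 s. The middle-sized green cell is held upright by its frosted faces at lens height, centred between the lenses to about 1–2 mm, and I touched neither the amber cell nor the other things.

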